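# Clip the tube into the sample carrier and hold it out level for hand-over

### The job

Take the yellow-capped specimen tube from its cradle and press it down between the fork and the sprung orange jaw of the sample carrier until it lies fully home and the jaw has snapped back over it. Then lift the carrier by its blue handle, keeping it near level all the way so that the loose steel ball never leaves its dish and the tube stays clipped in, and carry it over the yellow-bordered black mat. Finish while still holding it there: centred over the mat, level and still, its underside about 10 cm above the table; do not put it down, and leave the two little dropper bottles alone.

Things in the scene. Friction and masses are not known exactly. Their poses are not given: they have to be found in the camera images.
- tube: Capped specimen tube with a yellow cap, 81 mm long, 12 g: round body 12.2 mm in diameter and 66 mm long, cap 15.8 mm in diameter and 15 mm long. Origin at the centre of its foot (the end without the cap); its z axis runs along the tube towards the cap. At the start it lies level in the grey cradle; take it by the middle of its body.
- tube_mid (a point): Point on the tube's axis, midway along its body, 33 mm from the foot (33 mm from the cap's lower edge).
- cradle: Fixed grey cradle, 62 x 36 mm and about 33 mm high, origin under its centre. Its x axis is the direction of the lying tube; two V yokes (8 mm wide, centred 22 mm either side of the middle along x) carry the tube with its axis 24 mm above the table; between the yokes there are 36 mm free for the fingers, down to a base 5 mm high.
- carrier: Loose sample carrier, 110 mm (its x) by 230 mm (its y), 0.3 to 0.55 kg without ball and tube: white plate 6 mm thick with a low lip (11 mm high), origin under its centre, z up. Blue handle in the middle; fork clip for the tube at y = -75 mm; blue dish with the loose steel ball at y = +75 mm. It stands on the table at the start, turned by up to about 17 degrees.
- handle (a point): Grip point in the carrier's blue handle, 62 mm above its underside on the middle axis. The handle is an upright blade 44 mm along the carrier's x and 16 mm thick along its y; its flat sides face along y; its top is 80 mm above the underside.
- clip_seat (a point): Where the middle of the tube's body lies when fully home in the clip: carrier frame x 0, y -75 mm, 32 mm above the underside. The tube then lies along the carrier's x, cap at either end. It goes in straight down; about 6 to 10 N push it past the jaw.
- clip_mouth (a point): Mouth of the clip, 27 mm above the seat. Two equal forks, 9 mm wide, stand 22.5 mm either side of the middle along the carrier's x: 36 mm between them are free for fingers round the tube's middle, down to 15 mm above the underside. On +y a fixed grey prong (inner face 7 mm from the tube axis, flared at the top), on -y the orange jaw with a face sloping in from 24 mm above the seat.
- jaw (a joint): Angle of the sprung orange jaw, rad: 0 closed (sprung to here), opens outward (towards the carrier's -y) to about 0.15 as the tube passes, then snaps back to 0 over the seated tube. Hinge parallel to the carrier's x, 21 mm below the seat.
- dish (a point): Where the ball's centre is when it lies in the middle of the dish: carrier frame x 0, y +75 mm, 19 mm above the underside. The blue-rimmed, white-floored dish is 40 mm wide inside with a rim only 2 mm above its floor: the ball rolls out if the carrier tips or jerks.
- ball_center (a point): Centre of the loose steel ball, 20 mm in diameter, 30 g, that rolls freely in the carrier's dish.
- mat: Fixed black mat with a yellow border line, 150 x 150 mm, 4 mm thick, flat on the table, origin under its centre. It lies on the left or on the right, the carrier on the other side.
- green_bottle: Loose dropper bottle with a green cap, 24 mm in diameter, 67 mm high, origin under its centre. Leave it alone.
- white_bottle: Loose dropper bottle with a white cap and blue body, 24 mm in diameter, 67 mm high, origin under its centre. Leave it alone.

How it is judged:
By the outcome, as a careful person would: the job done as asked, in the order asked, and still so for the second after the job is handed in, while the arm keeps its last pose, push and grip.
It also fails if it takes over 58 s, if anything falls off the work surface, if the arm or the gripper's body presses on something with over 40 N, if the wrist force passes 120 N, or if a joint passes its speed limit or range.

### The arm

A 6-joint arm with a two-finger parallel gripper is mounted at the origin on a cart in front of the work surface, level with it; the furniture and walls round the work are solid. World frame = base frame: x ahead of the robot, y to its left, z up, the work surface at z = 0. Lengths are in mm, angles in rad, forces in N, time in s.
With the tool pointing down it reaches from about 275 to 750 mm from the base axis. Payload 10.2 kg.
Tool frame: the origin (TCP) lies at the very end of the fingers, on their centre line; the grasp point (between the pads) lies 19 mm behind it; z points along the fingers, y is the line along which they close (so a half turn about z gives the same grasp; the last joint's range is limited). The gripper opens to 85 mm and grips with 20 to 120 N. Pads are 22 mm wide; open, the fingers measure 114 mm over their backs; the gripper's body (76 mm by 85 mm) begins 54 mm behind the grasp point. The pads swing forward as they close: fully open they stand 13 mm farther back than shut.
Start: joints at [-1.483, 0.313, 1.498, -0, 1.331, -0.223], TCP at [160.543, -499.857, 231.294] pointing down, gripper open.
Joint ranges: [-2.94, 2.94], [-0.97, 2.17], [0.19, 2.56], [-1.23, 4.37], [0.02, 3.11], [-2.88, 2.88]. Speed limits (rad/s): [2.39, 2.39, 3.01, 3.14, 3.14, 3.14].

### API

Orientations are given as a unit quaternion [w, x, y, z].
In Python, from rig import * gives the robot as it stands. The module is installed in compiled form; this text tells all that it offers.
- The arm moves only by the shell command python3 -m crank 'ROWS' [FORCE]. ROWS is JSON, a list that holds one entry, the list of rows, each a list of 7 numbers: the shift along the tool's x, y, z in units of 25 mm (1.0 is 25 mm), then the turn, a rotation vector about the tool's x, y, z in units of 8 degrees (1.0 is 8 degrees), then the finger opening in mm, from 0 to 85.4. A call has exactly 8 rows; each row shifts and turns the commanded pose from where the row before left it, along the tool's axes as they then stand; what a row does not reach is not made up. A row lasts 1/10 s, in which the tool goes at most 50 mm and 8.59 degrees, less where a joint would pass 70% of its speed; a pose out of reach is approached as far as the arm can. A call is refused whole if a number of a shift passes 1 or a number of a turn 1, either way. A call with a gripper value outside its range is refused whole. The fingers move at their own pace and stop on an object; FORCE is the grip in N (left out, the last holds). Time passes only in rows, so rows that do not move let the fingers close, or fill a call up. It gives the time, the measured TCP pose, the force, the opening and the grip force at its end, in the units of the state.
- sense(): the state, without advancing time (a new reading comes with each control period).
- capture(name): name is "scene" or "top" or "wrist"; returns the picture (384x512x3 uint8, blue, green, red); there is no depth.
- camera_model(name): a dict with "fx", "fy", "cx", "cy" (pixels), "world_from_camera" (4x4, takes a point from camera to world coordinates); the wrist camera has in their place "T_tool_cam" (4x4, takes a point from camera to tool coordinates, whose origin is the TCP and whose axes are the flange's). Camera axes: x right, y up, looking along -z (the intrinsics and any distortion apply to the point x, -y, -z); pixel columns grow to the right and rows downward; lengths in mm; the calibration is good to about 2 mm. A picture is of the moment at which its call begins: read the wrist's pose just before it. camera_model takes no time and is no camera call.
- finish_job(): hands the job in; it is judged then, once.
The state is a dict: "time_s": time; "joints": joint angles; "dq": joint speeds; "tau": joint torques, N m; "eef_pos": TCP position; "ee_rot": TCP orientation; "force": force on the tool from outside, world axes, zero at the start; "wrist_torque": the same for the moment, N m; "grip_width": opening from 0.0 (shut) to 1.0 (fully open); "grip_force": force on a finger pad.
Only numpy, scipy, OpenCV 4.12 (cv2) and the standard library are available. Lean on these libraries where they do the work, as an engineer would, in place of code of your own. Each camera call takes 0.05 s, during which the arm holds its last target. There are 200 camera calls.

## Working session

There is one attempt and no reset: what is moved stays moved. The work goes in short steps, Python scripts to look and compute and a shell command to move; the robot and the scene stay as the last step left them, time stands still between calls to the robot, and variables do not carry over. Pictures are saved under pics/ and viewed, at most 10 in all, crops included, and the job is handed in when it is done.

```bash
mkdir -p pics; cat > h.py <<'E'
from rig import *
import numpy as np, cv2, json
from scipy.spatial.transform import Rotation as R
def Rq(q): return R.from_quat([q[1],q[2],q[3],q[0]])
E
python3 - <<'E'
from h import *
s=sense(); print({k:np.round(v,3).tolist() for k,v in s.items()})
for n in("scene","top"):
    cv2.imwrite(f"pics/{n}0.png",cv2.resize(capture(n),(800,600)))
for n in("scene","top","wrist"): print(n,{k:np.round(v,4).tolist() if not isinstance(v,str) else v for k,v in camera_model(n).items()})
E
```

```text
{'time_s': 0.0, 'joints': [-1.483, 0.313, 1.498, -0.0, 1.331, -0.223], 'dq': [-0.001, 0.0, 0.001, 0.0, -0.001, 0.0], 'tau': [-0.001, -41.227, -25.975, -0.0, 0.004, 0.0], 'eef_pos': [160.504, -499.591, 230.724], 'ee_rot': [-0.001, 0.988, 0.155, 0.0], 'force': [-0.404, -0.084, -0.025], 'wrist_torque': [0.003, -0.065, 0.012], 'grip_force': 0.0, 'grip_width': 1.0}
scene {'fx': 486.5091, 'fy': 486.5091, 'cx': 258.5547, 'cy': 193.7936, 'world_from_camera': [[0.5299, 0.354, -0.7707, -430.3209], [-0.8481, 0.2156, -0.484, -639.2533], [-0.0052, 0.9101, 0.4144, 611.2538], [0.0, 0.0, 0.0, 1.0]]}
top {'fx': 442.1823, 'fy': 442.1823, 'cx': 268.9639, 'cy': 184.1666, 'world_from_camera': [[0.0091, 0.9981, -0.0615, 468.3345], [-1.0, 0.0088, -0.0045, -8.0747], [-0.004, 0.0615, 0.9981, 1079.2704], [0.0, 0.0, 0.0, 1.0]]}
wrist {'fx': 299.3491, 'fy': 299.3491, 'cx': 255.6285, 'cy': 188.9108, 'T_tool_cam': [[0.0005, 0.9511, 0.3087, 80.3196], [1.0, -0.0004, -0.0004, -0.2559], [-0.0003, 0.3087, -0.9511, -141.8464], [0.0, 0.0, 0.0, 1.0]]}
```

View pics/top0.png

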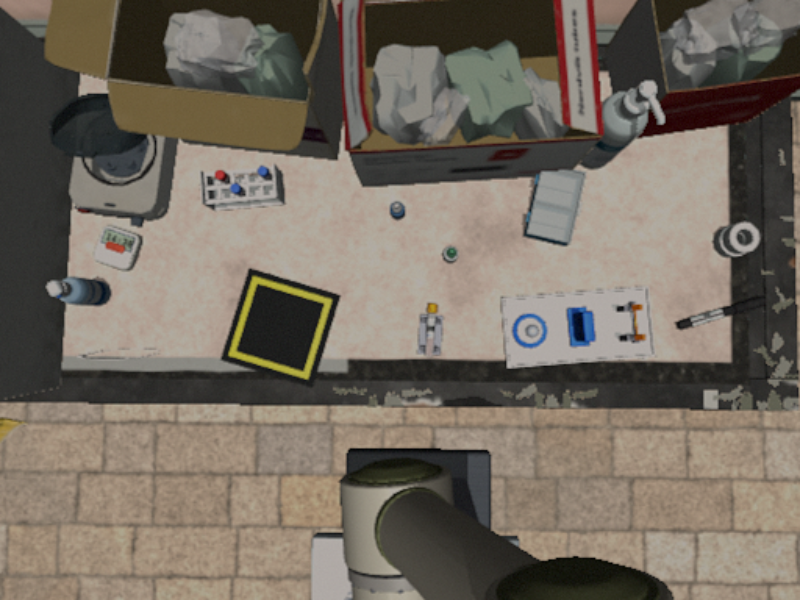

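View pics/scene0.png

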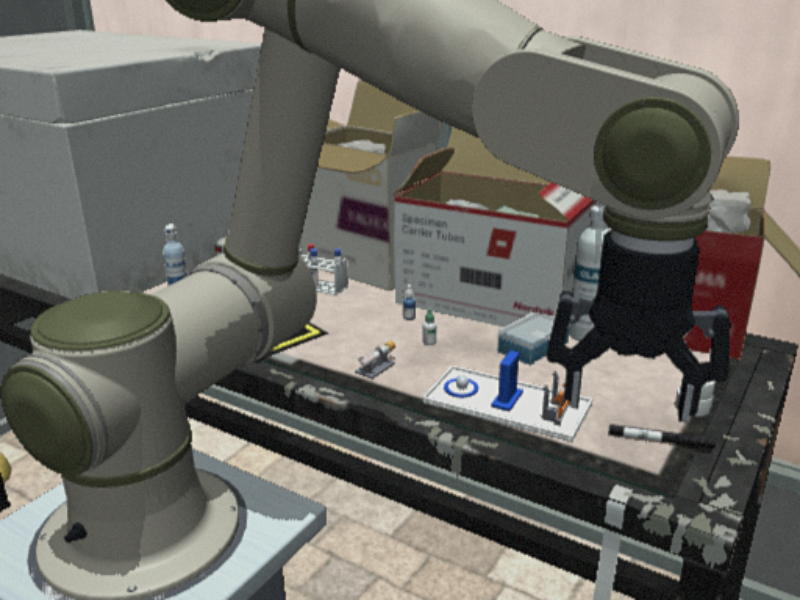

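The top view shows the cradle and tube at about (430,330) with the cap at (432,308). The carrier corners are (501,297), (648,287), (653,354) and (508,367), with the handle at (581,326), the dish at (530,331) and the clip at (632,322). The mat is centred at about (280,325). The scene view shows the tube at (380,355) and the handle top at (512,357). Next I'll enlarge both.

```bash
python3 - <<'E'
from h import *
t=capture("top")[172:246,256:431]; s=capture("scene")[210:285,220:395]
f=lambda a:cv2.resize(a,(787,int(a.shape[0]*4.5)-36 if 0 else int(a.shape[0]*4)),interpolation=cv2.INTER_CUBIC) if 0 else cv2.resize(a,None,fx=4,fy=4,interpolation=cv2.INTER_CUBIC)
a=np.vstack([f(t),f(s)]); print(a.shape,f(t).shape); cv2.imwrite("pics/c1.png",a)
E
```

```text
(596, 700, 3) (296, 700, 3)
```

View pics/c1.png

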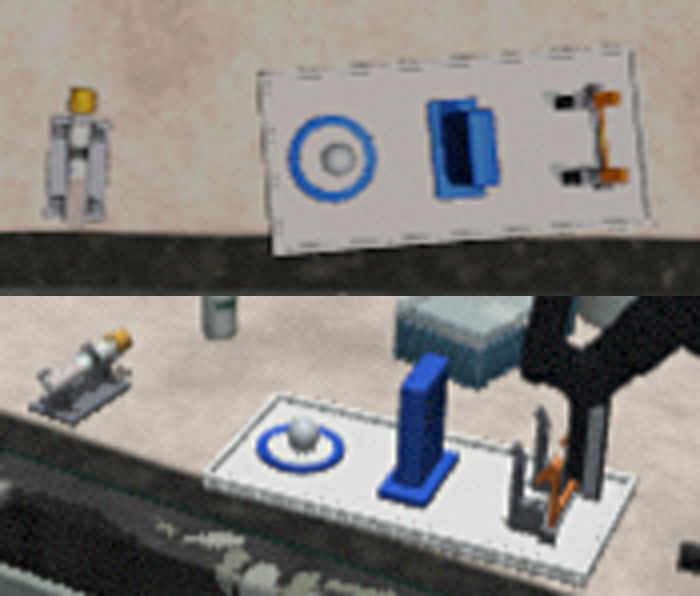

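In the crop, the handle top centre is at (485,147) in the top part and (425,374) in the scene part. The lip corners are (259,72), (633,49), (649,220), (275,255) in the top part and (278,396), (637,480), (585,577), (207,473) in the scene part. The cap centre is at (83,101) and (120,341).

```bash
cat >> h.py <<'E'
def ray(n,u,v,T=None,m=None):
    m=m or camera_model(n); W=np.array(m["world_from_camera"]) if T is None else T
    d=W[:3,:3]@np.array([(u-m["cx"])/m["fx"],-(v-m["cy"])/m["fy"],-1]); return W[:3,3],d/np.linalg.norm(d)
def onz(o_d,z): o,d=o_d; return o+d*(z-o[2])/d[2]
def tri(rs):
    A=sum(np.eye(3)-np.outer(d,d) for o,d in rs); b=sum((np.eye(3)-np.outer(d,d))@o for o,d in rs)
    p=np.linalg.solve(A,b); return p,max(np.linalg.norm(np.cross(p-o,d)) for o,d in rs)
def Tw(s):
    T=np.eye(4); T[:3,:3]=Rq(s["ee_rot"]).as_matrix(); T[:3,3]=s["eef_pos"]; return T@np.array(camera_model("wrist")["T_tool_cam"])
E
python3 - <<'E'
from h import *
np.set_printoptions(precision=1,suppress=True)
t=lambda x,y:ray("top",256+x/4,172+y/4); s=lambda x,y:ray("scene",220+x/4,210+(y-296)/4)
for n,a,b in [("handle",(485,147),(425,374)),("cap",(83,101),(120,341)),("foot",(76,215),(52,384)),("c1",(259,72),(278,396)),("c2",(633,49),(637,480)),("c3",(649,220),(585,577)),("c4",(275,255),(207,473)),("ball",(339,158),(302,434)),("bluetopbase",(0,0),(0,0))][:-1]:
    print(n,*tri([t(*a),s(*b)]))
C=[onz(t(*p),11) for p in [(259,72),(633,49),(649,220),(275,255)]]; print(np.array(C),np.mean(C,0))
for i in range(4): d=C[(i+1)%4]-C[i]; print(np.linalg.norm(d),np.degrees(np.arctan2(d[1],d[0])))
M=[onz(ray("top",x*.64,y*.64),4) for x,y in [(249,270),(339,293),(310,381),(222,358)]]; print(np.array(M),np.mean(M,0))
for p in [(50,117),(112,117),(105,220),(44,218)]: print("cr",onz(t(*p),6))
print("tubeax",[onz(t(*p),24) for p in [(83,88),(82,114),(76,215)]])
E
```

```text
handle [ 477.  -249.9   76.4] 1.0266536423195542
cap [503.3 -23.8  24. ] 2.0248655141824896
foot [434.9 -19.2  23.3] 0.8093866723059844
c1 [ 522.3 -130.7    5.4] 1.7620826246539327
c2 [ 538.5 -358.2    7.9] 2.927471586543193
c3 [ 434.9 -366.8    4.7] 1.9591037455269338
c4 [ 412.9 -141.3    9.3] 3.315767826139341
ball [ 470.1 -176.4   18. ] 0.792182985610042
[[ 521.1 -128.5   11. ]
 [ 537.  -354.4   11. ]
 [ 434.2 -362.9   11. ]
 [ 411.2 -138.3   11. ]] [ 475.9 -246.    11. ]
226.43957765642878 -85.96677251690247
103.19490527085766 -175.29860585404228
225.700501179422 95.85084999417481
110.36584964763398 5.100669650754437
[[560.  264.8   4. ]
 [525.2 123.4   4. ]
 [388.5 166.1   4. ]
 [422.7 303.4   4. ]] [474.1 214.4   4. ]
cr [492.9  -2.4   6. ]
cr [493.2 -40.    6. ]
cr [431.  -36.2   6. ]
cr [431.9   0.6   6. ]
tubeax [array([510. , -22.1,  24. ]), array([494.4, -21.6,  24. ]), array([434.4, -18.5,  24. ])]
```

```bash
python3 -m crank '[[[0.5,-0.4,0,0,0,0,85],[1,-0.84,0,0,0,0,85],[1,-0.84,0,0,0,0,85],[1,-0.84,0,0,0,0,85],[1,-0.84,0,0,0,0,85],[1,-0.84,0,0,0,0,85],[1,-0.84,0,0,0,0,85],[1,-0.84,0,0,0,0,85]]]' 20
python3 -m crank '[[[1,-0.84,0,0,0,0,85],[1,-0.84,0,0,0,0,85],[1,-0.84,0,0,0,0,85],[1,-0.84,0,0,0,0,85],[1,-0.84,0,0,0,0,85],[1,-0.84,0,0,0,0,85],[1,-0.84,0,0,0,0,85],[1,-0.84,0,0,0,0,85]]]'
python3 -m crank '[[[1,-0.84,0,0,0,0,50],[0.86,-0.74,0,0,0,0,50],[0,0,0.5,0,0,0.7,50],[0,0,0.7,0,0,0.7,50],[0,0,0.7,0,0,0.7,50],[0,0,0.7,0,0,0.5,50],[0,0,0.4,0,0,0,50],[0,0,0,0,0,0,50]]]'
python3 - <<'E'
from h import *
s=sense(); print(s["eef_pos"],np.degrees(Rq(s["ee_rot"]).as_matrix()),s["force"],s["joints"])
im=capture("wrist"); cv2.imwrite("pics/w1.png",cv2.resize(im,(800,600),interpolation=cv2.INTER_CUBIC)); np.save("w1.npy",Tw(s))
E
```

```text
time_s: 1.0
eef_pos: [291.6, -290.9, 231.3]
ee_rot: [-0.0, 0.988, 0.155, 0.0]
force: [1.3, -0.7, 0.9]
grip_width: 0.993
grip_force: 0.0
time_s: 1.8
eef_pos: [430.2, -69.8, 231.3]
ee_rot: [-0.0, 0.988, 0.155, 0.0]
force: [-0.8, -0.9, -0.1]
grip_width: 0.992
grip_force: 0.0
time_s: 2.6
eef_pos: [461.5, -19.5, 155.4]
ee_rot: [-0.0, 1.0, -0.025, -0.001]
force: [-0.8, -0.5, 0.2]
grip_width: 0.58
grip_force: 0.0
[461.45058762 -19.50672646 155.44600372] [[ 5.72237913e+01 -2.86858711e+00 -1.23575904e-01]
 [-2.86850060e+00 -5.72239130e+01  4.28879349e-02]
 [-1.25568142e-01 -3.66472487e-02 -5.72956302e+01]] [-0.75468248 -0.47763423  0.19165867] [-2.96842359e-01  2.55827768e-01  1.78608803e+00  9.52006308e-05
  1.10195828e+00  1.32399739e+00]
```

View pics/w1.png

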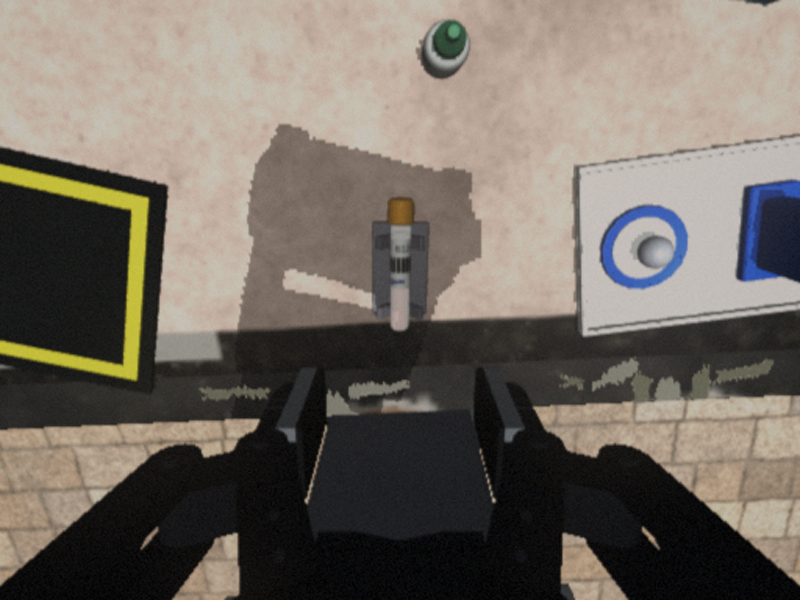

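The wrist view shows the tube upright in the image: cap end at (400,198), cap edge at (400,225), foot at (400,328). So the tool is already aligned with it.

```bash
python3 - <<'E'
from h import *
np.set_printoptions(precision=1,suppress=True)
T=np.load("w1.npy"); r=lambda x,y:ray("wrist",x*.64,y*.64,T)
t=lambda x,y:ray("top",256+x/4,172+y/4)
for p in [(400,198),(400,225),(400,326)]: print(onz(r(*p),24))
print(tri([r(400,212),t(83,101)]),tri([r(400,326),t(76,215)]))
print("ball",tri([r(656,251),t(339,158)]), "dish",onz(r(645,246),11),onz(t(333,158),11))
print("cc",onz(r(576,167),11),onz(r(582,335),11),"mat",onz(r(167,183),4),onz(r(152,391),4))
E
```

```text
[511.4 -21.7  24. ]
[495.8 -20.9  24. ]
[432.3 -17.8  24. ]
(array([502.5, -21.7,  17.7]), np.float64(0.4815765118815524)) (array([434.6, -18.2,  29.8]), np.float64(0.274786936561234))
ball (array([ 470.2, -176.4,   16.1]), np.float64(0.6907354283682676)) dish [ 473.  -172.4   11. ] [ 469.6 -173.2   11. ]
cc [ 522.8 -126.3   11. ] [ 414.8 -137.5   11. ] mat [525.2 120.3   4. ] [383.6 160.1   4. ]
```

```bash
python3 -m crank '[[[0.04,0,0.6,0,0,0,45],[0,0,0.9,0,0,0,40],[0,0,1,0,0,0,40],[0,0,1,0,0,0,40],[0,0,1,0,0,0,40],[0,0,0.8,0,0,0,40],[0,0,0.5,0,0,0,40],[0,0,0,0,0,0,40]]]'
python3 -m crank '[[[0,0,0,0,0,0,20],[0,0,0,0,0,0,8],[0,0,0,0,0,0,5],[0,0,0,0,0,0,5],[0,0,0,0,0,0,5],[0,0,0,0,0,0,5],[0,0,0,0,0,0,5],[0,0,0,0,0,0,5]]]' 40
```

```text
time_s: 3.45
eef_pos: [463.0, -20.0, 10.9]
ee_rot: [-0.0, 1.0, -0.026, -0.001]
force: [0.2, -0.1, 0.6]
grip_width: 0.473
grip_force: 0.0
time_s: 4.25
eef_pos: [464.0, -19.7, 12.5]
ee_rot: [-0.0, 1.0, -0.026, 0.001]
force: [0.9, 5.5, 4.7]
grip_width: 0.122
grip_force: 39.0
```

```bash
python3 -m crank '[[[0,0,-0.3,0,0,0,5],[0,0,-0.7,0,0,0,5],[0,0,-1,0,0,0,5],[0,0,-1,0,0,0,5],[0,0.3,-1,0,0,0,5],[0.1,0.8,-0.8,0,0,0,5],[0.1,1,-0.2,0,0,0,5],[0.1,1,0,0,0,0,5]]]'
python3 -m crank '[[[0.12,1,0,0,0,0,5],[0.12,1,0,0,0,0,5],[0.12,1,0,0,0,0,5],[0.12,1,0,0,0,0,5],[0.12,1,0,0,0,0,5],[0.12,1,0,0,0,0,5],[0.12,1,0,0,0,0,5],[0.12,1,0,0,0,0,5]]]'
python3 -m crank '[[[0.12,0.6,0,0,0,0,5],[0,0.3,0,0,0,-0.3,5],[0,0,0,0,0,-0.4,5],[0,0,0,0,0,-0.28,5],[0,0,0,0,0,0,5],[0,0,0,0,0,0,5],[0,0,0,0,0,0,5],[0,0,0,0,0,0,5]]]'
python3 - <<'E'
from h import *
s=sense(); print(s["eef_pos"],s["ee_rot"],s["force"],s["joints"])
im=capture("wrist"); cv2.imwrite("pics/w2.png",cv2.resize(im,(800,600),interpolation=cv2.INTER_CUBIC)); np.save("w2.npy",Tw(s))
E
```

```text
time_s: 5.05
eef_pos: [467.3, -99.1, 138.6]
ee_rot: [0.001, 1.0, -0.026, 0.002]
force: [0.1, -0.1, -0.1]
grip_width: 0.124
grip_force: 39.0
time_s: 5.85
eef_pos: [480.2, -300.1, 137.5]
ee_rot: [0.0, 1.0, -0.026, 0.0]
force: [0.1, 1.1, -0.5]
grip_width: 0.125
grip_force: 39.0
time_s: 6.65
eef_pos: [482.1, -321.5, 136.5]
ee_rot: [0.0, 0.999, 0.042, 0.0]
force: [-0.1, -0.1, 0.1]
grip_width: 0.121
grip_force: 39.0
[ 482.09254433 -321.48839957  136.48114369] [6.54332197e-05 9.99112140e-01 4.21298704e-02 4.77623341e-05] [-0.14041675 -0.08684253  0.05555699] [-7.90207218e-01  5.16876583e-01  1.45497103e+00 -1.89547525e-05
  1.16958397e+00  6.96311823e-01]
```

View pics/w2.png

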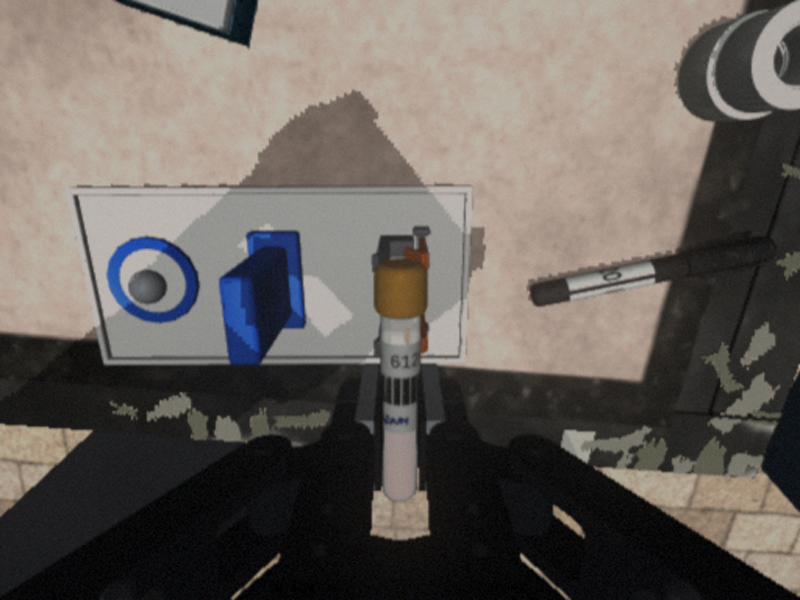

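The tube is held straight at column 400. The carrier's lip corners are at (72,188), (470,187), (465,360) and (107,363), so the yaw matches, and the handle's top edge runs from (222,278) to (270,243).

```bash
python3 - <<'E'
from h import *
np.set_printoptions(precision=1,suppress=True)
T=np.load("w2.npy"); r=lambda x,y:ray("wrist",x*.64,y*.64,T)
C=np.array([onz(r(*p),11) for p in [(72,188),(470,187),(465,360),(107,363)]]); c=C.mean(0); print(C,c)
for i in range(4): d=C[(i+1)%4]-C[i]; print(np.linalg.norm(d),np.degrees(np.arctan2(d[1],d[0])))
Rz=Rq(sense()["ee_rot"]).as_matrix(); a=Rz[:,0]; yaw=np.arctan2(a[1],a[0]); print("toolyaw",np.degrees(yaw))
for cc in (c,np.array([475.9,-246,0])+0): print("seat",cc[0]+75*np.sin(yaw),cc[1]-75*np.cos(yaw))
print("dish",onz(r(153,279),11))
t=lambda x,y:ray("top",256+x/4,172+y/4); print("ball",tri([r(147,286),t(339,158)]))
# tube ends
for p in [(400,268),(400,312),(400,498)]:
    o,d=r(*p); print(onz((o,d),148))
E
```

```text
[[ 522.9 -133.9   11. ]
 [ 542.3 -355.6   11. ]
 [ 436.3 -366.4   11. ]
 [ 415.2 -141.8   11. ]] [ 479.2 -249.4   11. ]
222.5564047124831 -85.00341301354865
106.46505417824655 -174.16840028981233
225.63466497188932 95.38021232203032
107.9752021857293 4.189106203278993
toolyaw 4.83125901689116
seat 485.4754850875716 -324.1480658003141
seat 482.216611766291 -320.73352939473654
dish [ 473.3 -174.9   11. ]
ball (array([ 470.4, -175.3,   18.3]), np.float64(0.8104137410953401))
[ 528.1 -317.3  148. ]
[ 514.7 -318.5  148. ]
[ 447.4 -324.2  148. ]
```

```bash
python3 -m crank '[[[0.05,0.08,0.4,0,0,0,5],[0,0,0.7,0,0,0,5],[0,0,0.7,0,0,0,5],[0,0,0.6,0,0,0,5],[0,0,0.4,0,0,0,5],[0,0,0.1,0,0,0,5],[0,0,0,0,0,0,5],[0,0,0,0,0,0,5]]]'
python3 - <<'E'
from h import *
s=sense(); print(s["eef_pos"],s["ee_rot"],s["force"])
im=capture("wrist"); np.save("w3.npy",Tw(s)); cv2.imwrite("pics/w3raw.png",im)
sc=capture("scene")
a=cv2.resize(im[130:255,190:340],None,fx=4,fy=4,interpolation=cv2.INTER_CUBIC)[:500,:400+200]
b=cv2.resize(sc[190:290,330:380],(250,500),interpolation=cv2.INTER_CUBIC)
b=cv2.resize(sc[190:290,335:375],(200,500),interpolation=cv2.INTER_CUBIC)
cv2.imwrite("pics/w3.png",np.hstack([a,b]))
E
```

```text
time_s: 7.5
eef_pos: [483.8, -323.7, 64.4]
ee_rot: [0.0, 0.999, 0.042, 0.0]
force: [0.2, 0.1, 0.3]
grip_width: 0.122
grip_force: 39.0
[ 483.76052012 -323.68943354   64.41115463] [3.96185987e-04 9.99105487e-01 4.22839059e-02 3.74005361e-04] [0.22258503 0.11555364 0.25608799]
```

View pics/w3.png

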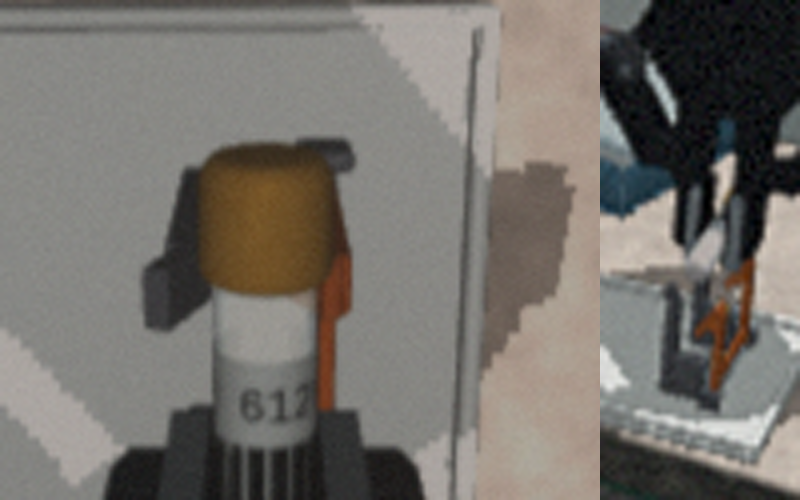

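The close-up shows the tube at column about 265, between the prong (left, top edge columns 143–170) and the jaw (right, columns 325–350). The carrier's right lip outer edge runs from (497,10) to (478,420).

```bash
python3 - <<'E'
from h import *
np.set_printoptions(precision=1,suppress=True)
s=sense(); Rm=Rq(s["ee_rot"]).as_matrix(); p0=np.array(s["eef_pos"]); T=np.load("w3.npy")
r=lambda x,y:ray("wrist",190+x/4,130+y/4,T)
for n,(x,y),z in [("lipR",(497,10),11),("lipR",(490,200),11),("lipR",(478,430),11),("lipback",(250,8),11),("prongtop in",(170,260),62),("prong out",(143,262),62),("jaw out",(350,258),56),("jaw in",(328,265),56),("tube L",(213,330),75.5),("tube R",(317,330),75.5),("capL",(201,230),75.5),("capR",(330,230),75.5)]:
    print(n, Rm.T@(onz(r(x,y),z)-p0))
E
```

```text
lipR [55.2 37.5 53.6]
lipR [23.2 38.2 53.6]
lipR [-20.1  38.6  53.5]
lipback [55.5 -2.5 53.6]
prongtop in [ 30.1 -12.2   2.5]
prong out [ 29.9 -15.7   2.5]
jaw out [28.4 11.2  8.5]
jaw in [27.4  8.3  8.5]
tube L [ 26.1  -6.3 -11. ]
tube R [ 26.1   6.  -11. ]
capL [ 38.5  -7.5 -11. ]
capR [ 38.5   7.3 -10.9]
```

```bash
python3 -m crank '[[[0,-0.055,0,0,0,0,5],[0,0,0.2,0,0,0,5],[0,0,0.25,0,0,0,5],[0,0,0.25,0,0,0,5],[0,0,0.2,0,0,0,5],[0,0,0.1,0,0,0,5],[0,0,0,0,0,0,5],[0,0,0,0,0,0,5]]]' 60
python3 -m crank '[[[0,0,0.1,0,0,0,5],[0,0,0.1,0,0,0,5],[0,0,0.1,0,0,0,5],[0,0,0.1,0,0,0,5],[0,0,0,0,0,0,5],[0,0,0,0,0,0,5],[0,0,0,0,0,0,5],[0,0,0,0,0,0,5]]]'
```

```text
time_s: 8.4
eef_pos: [483.3, -321.9, 38.8]
ee_rot: [-0.0, 0.999, 0.042, -0.0]
force: [-1.4, 0.6, 0.2]
grip_width: 0.116
grip_force: 59.3
time_s: 9.2
eef_pos: [483.2, -322.0, 28.6]
ee_rot: [-0.0, 0.999, 0.042, -0.0]
force: [0.0, 0.5, -3.1]
grip_width: 0.115
grip_force: 59.0
```

```bash
python3 -m crank '[[[0,0,0.1,0,0,0,5],[0,0,0.1,0,0,0,5],[0,0,0.1,0,0,0,5],[0,0,0.06,0,0,0,5],[0,0,0,0,0,0,5],[0,0,0,0,0,0,5],[0,0,0,0,0,0,5],[0,0,0,0,0,0,5]]]'
python3 - <<'E'
from h import *
s=sense(); print(s["eef_pos"],s["force"])
im=capture("wrist"); sc=capture("scene")
a=cv2.resize(im[130:255,190:340],None,fx=4,fy=4,interpolation=cv2.INTER_CUBIC)
b=cv2.resize(sc[190:290,335:375],(200,500),interpolation=cv2.INTER_CUBIC)
cv2.imwrite("pics/w4.png",np.hstack([a,b]))
E
```

```text
time_s: 10.0
eef_pos: [483.5, -322.4, 20.5]
ee_rot: [0.0, 0.999, 0.042, 0.0]
force: [-2.8, 1.7, 5.6]
grip_width: 0.116
grip_force: 60.0
[ 483.5364468  -322.3788116    20.54552813] [-2.83153475  1.70555179  5.59294979]
```

View pics/w4.png

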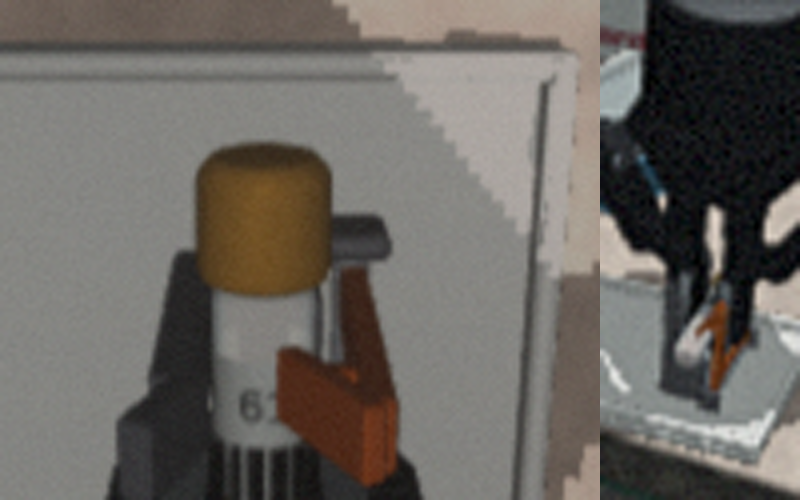

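The tube is down between prong and jaw, with the orange hook over the body at (300,390). I'll press slightly further to make sure it's home.

```bash
python3 -m crank '[[[0,0,0.06,0,0,0,5],[0,0,0.04,0,0,0,5],[0,0,0,0,0,0,5],[0,0,0,0,0,0,5],[0,0,0,0,0,0,5],[0,0,0,0,0,0,5],[0,0,0,0,0,0,5],[0,0,0,0,0,0,5]]]'
```

```text
time_s: 10.9
eef_pos: [483.7, -322.5, 20.2]
ee_rot: [0.001, 0.999, 0.043, 0.0]
force: [-9.7, 6.6, 27.5]
grip_width: 0.112
grip_force: 62.2
```

```bash
python3 -m crank '[[[0,0,-0.1,0,0,0,5],[0,0,0,0,0,0,5],[0,0,0,0,0,0,20],[0,0,0,0,0,0,30],[0,0,0,0,0,0,30],[0,0,0,0,0,0,30],[0,0,0,0,0,0,30],[0,0,0,0,0,0,30]]]' 20
python3 -m crank '[[[0,0,-0.2,0,0,0,30],[0,0,-0.6,0,0,0,30],[0,0,-1,0,0,0,30],[0,0,-1,0,0,0,30],[0,-0.1,-1,0,0,0,40],[0,-0.5,-1,0,0,0,50],[0,-0.7,-0.5,0,0,0,50],[0,-0.3,0,0,0,0,50]]]'
python3 -m crank '[[[0,-0.4,0,0,0,0,50],[0,-0.4,0,0,0,0,50],[0,0,0,0,0,0,50],[0,0,0,0,0,0,50],[0,0,0,0,0,0,50],[0,0,0,0,0,0,50],[0,0,0,0,0,0,50],[0,0,0,0,0,0,50]]]'
python3 - <<'E'
from h import *
s=sense(); print(s["eef_pos"],s["ee_rot"],s["force"])
im=capture("wrist"); np.save("w5.npy",Tw(s))
cv2.imwrite("pics/w5.png",cv2.resize(im,(800,600),interpolation=cv2.INTER_CUBIC))
E
```

```text
time_s: 11.7
eef_pos: [483.3, -322.1, 19.7]
ee_rot: [-0.0, 0.999, 0.042, -0.0]
force: [-0.5, -0.5, 0.1]
grip_width: 0.353
grip_force: 0.0
time_s: 12.5
eef_pos: [480.7, -281.8, 155.2]
ee_rot: [0.002, 0.999, 0.043, 0.002]
force: [-0.6, -0.6, 0.1]
grip_width: 0.588
grip_force: 0.0
time_s: 13.3
eef_pos: [478.3, -262.4, 152.2]
ee_rot: [-0.0, 0.999, 0.042, -0.0]
force: [1.1, -0.8, 0.9]
grip_width: 0.582
grip_force: 0.0
[ 478.26783651 -262.44304178  152.23323002] [-8.33503036e-06  9.99111020e-01  4.21564895e-02 -2.08164070e-05] [ 1.09891459 -0.76163922  0.92839778]
```

View pics/w5.png

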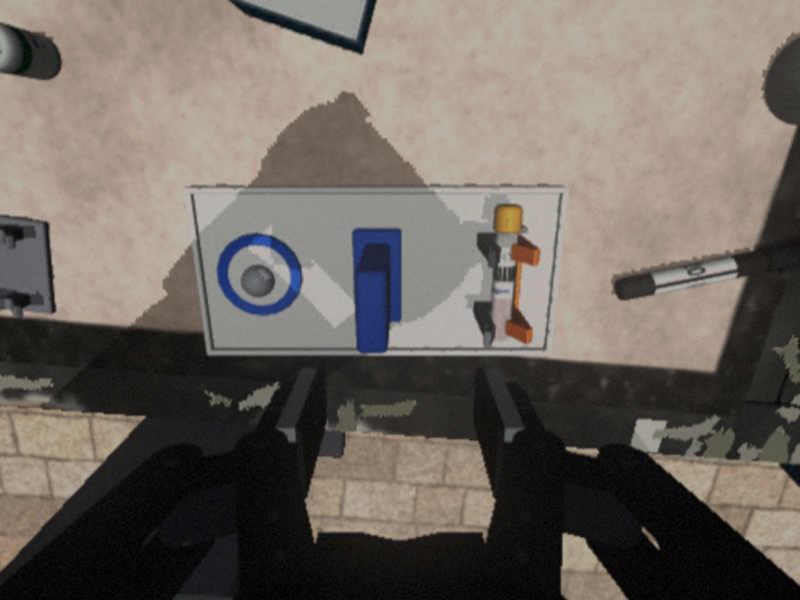

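The tube lies in the clip with the orange hooks over it at (525,250) and (518,330). The handle's top face has corners at about (358,269), (391,268), (388,351) and (356,351).

```bash
python3 - <<'E'
from h import *
np.set_printoptions(precision=1,suppress=True)
s=sense(); Rm=Rq(s["ee_rot"]).as_matrix(); p0=np.array(s["eef_pos"]); T=np.load("w5.npy")
r=lambda x,y:ray("wrist",x*.64,y*.64,T)
tl=lambda p,z:Rm.T@(onz(r(*p),z)-p0)
H=[tl(p,80) for p in [(358,269),(391,268),(388,351),(356,351)]]; print(np.array(H),np.mean(H,0))
C=[tl(p,11) for p in [(187,187),(568,187),(551,353),(209,354)]]; print(np.array(C),np.mean(C,0))
print("mid3d",tri([r(373.5,310),ray("top",256+485/4,172+147/4)]), "dish",tl((259,274),11),"seat tube",tl((510,207),32),tl((500,340),32))
E
```

```text
[[ 23.8 -19.9  72.2]
 [ 24.2  -4.3  72.2]
 [-18.6  -6.1  72.2]
 [-18.6 -22.1  72.2]] [  2.7 -13.1  72.2]
[[  55.6 -126.1  141.2]
 [  55.7   99.4  141.2]
 [ -51.9  100.2  141.2]
 [ -52.7 -126.6  141.3]] [  1.7 -13.3 141.2]
mid3d (array([ 477. , -249.5,   71.9]), np.float64(0.6630767671229635)) dish [  2.3 -88.4 141.2] seat tube [ 46.7  61.  120.2] [-33.5  60.8 120.2]
```

```bash
python3 -m crank '[[[0.08,-0.52,0.2,0,0,0,50],[0,0,0.7,0,0,0,50],[0,0,0.9,0,0,0,50],[0,0,1,0,0,0,50],[0,0,0.8,0,0,0,50],[0,0,0.5,0,0,0,50],[0,0,0.3,0,0,0,50],[0,0,0,0,0,0,50]]]'
python3 -m crank '[[[0,0,0,0,0,0,40],[0,0,0,0,0,0,30],[0,0,0,0,0,0,24],[0,0,0,0,0,0,19],[0,0,0,0,0,0,16],[0,0,0,0,0,0,14],[0,0,0,0,0,0,10],[0,0,0,0,0,0,10]]]' 30
```

```text
time_s: 14.15
eef_pos: [479.0, -248.7, 41.8]
ee_rot: [-0.0, 0.999, 0.042, -0.0]
force: [-0.5, -0.6, 0.5]
grip_width: 0.588
grip_force: 0.0
time_s: 14.95
eef_pos: [479.3, -249.0, 42.6]
ee_rot: [-0.0, 0.999, 0.042, 0.0]
force: [-0.5, 2.5, 4.3]
grip_width: 0.187
grip_force: 30.7
```

Gripped. I'll raise the force and lift gently.

```bash
python3 -m crank '[[[0,0,0,0,0,0,5],[0,0,0,0,0,0,5],[0,0,0,0,0,0,5],[0,0,0,0,0,0,5],[0,0,0,0,0,0,5],[0,0,0,0,0,0,5],[0,0,0,0,0,0,5],[0,0,0,0,0,0,5]]]' 110
python3 -m crank '[[[0,0,-0.02,0,0,0,5],[0,0,-0.05,0,0,0,5],[0,0,-0.08,0,0,0,5],[0,0,-0.1,0,0,0,5],[0,0,-0.12,0,0,0,5],[0,0,-0.12,0,0,0,5],[0,0,-0.08,0,0,0,5],[0,0,-0.03,0,0,0,5]]]'
python3 - <<'E'
from h import *
s=sense(); print({k:np.round(s[k],4).tolist() for k in("eef_pos","ee_rot","force","wrist_torque","grip_force")})
im=capture("wrist"); sc=capture("scene"); np.save("w6.npy",Tw(s))
a=cv2.resize(im[100:270,90:390],(600,340),interpolation=cv2.INTER_CUBIC); b=cv2.resize(sc[190:295,260:395],(309,240),interpolation=cv2.INTER_CUBIC)
c=np.zeros((580,600,3),np.uint8); c[:340]=a; c[340:,:309]=b; cv2.imwrite("pics/w6.png",c)
E
```

```text
time_s: 15.75
eef_pos: [479.4, -249.2, 42.7]
ee_rot: [0.0, 0.999, 0.042, 0.0]
force: [-1.0, 1.9, 6.3]
grip_width: 0.173
grip_force: 108.3
time_s: 16.55
eef_pos: [479.3, -249.2, 57.6]
ee_rot: [0.0, 0.999, 0.042, 0.0]
force: [-0.7, -0.1, -3.3]
grip_width: 0.171
grip_force: 107.2
{'eef_pos': [479.2693, -249.2205, 57.5912], 'ee_rot': [0.0001, 0.9991, 0.0423, 0.0001], 'force': [-0.7298, -0.0775, -3.283], 'wrist_torque': [-0.0137, -0.0751, -0.0082], 'grip_force': 107.1659}
```

View pics/w6.png

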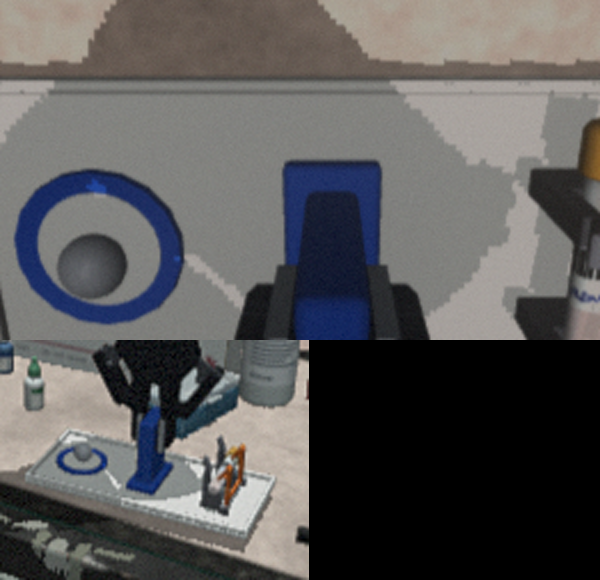

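The carrier is about 15 mm up and level, with the ball at (92,265) inside the dish. Continuing the lift smoothly.

```bash
python3 -m crank '[[[0,0,-0.06,0,0,0,5],[0,0,-0.12,0,0,0,5],[0,0,-0.18,0,0,0,5],[0,0,-0.24,0,0,0,5],[0,0,-0.28,0,0,0,5],[0,0,-0.28,0,0,0,5],[0,0,-0.28,0,0,0,5],[0,0,-0.28,0,0,0,5]]]' 110
python3 -m crank '[[[0,0,-0.28,0,0,0,5],[0,0,-0.28,0,0,0,5],[0,0,-0.28,0,0,0,5],[0,0,-0.26,0,0,0,5],[0,0,-0.22,0,0,0,5],[0,0,-0.18,0,0,0,5],[0,0,-0.12,0,0,0,5],[0,0,-0.06,0,0,0,5]]]'
python3 -m crank '[[[0,-0.06,0,0,0,0,5],[0.01,-0.12,0,0,0,0,5],[0.01,-0.18,0,0,0,0,5],[0.02,-0.24,0,0,0,0,5],[0.02,-0.3,0,0,0,0,5],[0.03,-0.36,0,0,0,0,5],[0.03,-0.42,0,0,0,0,5],[0.03,-0.48,0,0,0,0,5]]]'
python3 -m crank '[[[0.035,-0.48,0,0,0,0,5],[0.035,-0.48,0,0,0,0,5],[0.035,-0.48,0,0,0,0,5],[0.035,-0.48,0,0,0,0,5],[0.035,-0.48,0,0,0,0,5],[0.035,-0.48,0,0,0,0,5],[0.035,-0.48,0,0,0,0,5],[0.035,-0.48,0,0,0,0,5]]]'
python3 - <<'E'
from h import *
s=sense(); print({k:np.round(s[k],4).tolist() for k in("eef_pos","ee_rot","force","wrist_torque","grip_force")})
im=capture("wrist"); np.save("w7.npy",Tw(s)); cv2.imwrite("pics/w7.png",cv2.resize(im,(800,600),interpolation=cv2.INTER_CUBIC))
E
```

```text
time_s: 17.45
eef_pos: [479.2, -249.2, 101.0]
ee_rot: [0.0, 0.999, 0.042, 0.0]
force: [-0.2, -0.7, -3.2]
grip_width: 0.171
grip_force: 107.2
time_s: 18.25
eef_pos: [479.2, -249.2, 142.5]
ee_rot: [0.0, 0.999, 0.042, 0.0]
force: [0.2, -0.9, -4.2]
grip_width: 0.171
grip_force: 107.2
time_s: 19.05
eef_pos: [478.3, -194.0, 142.3]
ee_rot: [0.0, 0.999, 0.042, 0.0]
force: [-0.9, -0.6, -3.0]
grip_width: 0.175
grip_force: 107.2
time_s: 19.85
eef_pos: [477.2, -97.8, 142.3]
ee_rot: [0.0, 0.999, 0.042, 0.0]
force: [0.5, 0.5, -3.6]
grip_width: 0.174
grip_force: 107.2
{'eef_pos': [477.2078, -97.7948, 142.326], 'ee_rot': [0.0, 0.9991, 0.0423, 0.0], 'force': [0.468, 0.4593, -3.5892], 'wrist_torque': [0.0024, 0.0369, -0.0496], 'grip_force': 107.2007}
```

View pics/w7.png

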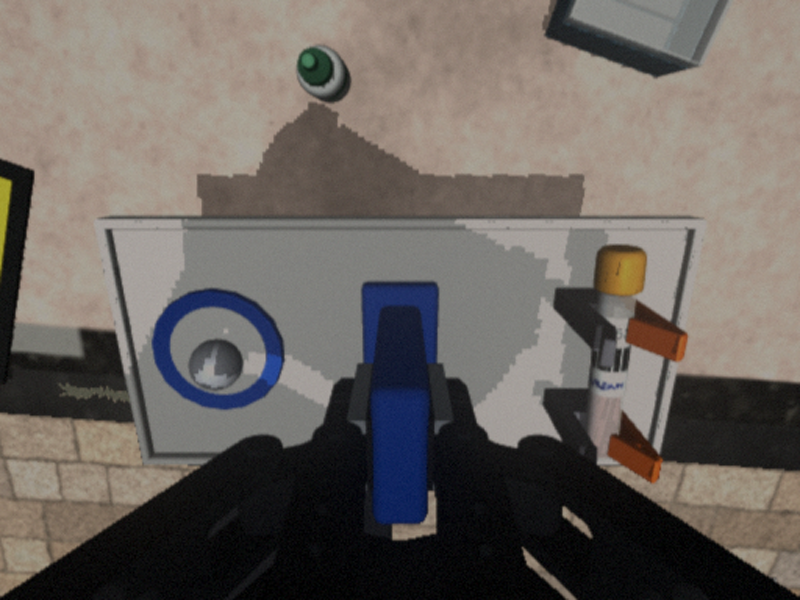

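The carrier is held level, with the ball in its dish at (215,363) and the tube clipped in at (615,350). My viewing quota is now used up, so from here I check with image code.

```bash
cat >> h.py <<'E'
def hold():
    s=sense(); im=capture("wrist"); hsv=cv2.cvtColor(im,cv2.COLOR_BGR2HSV)
    b=cv2.inRange(hsv,(100,120,40),(130,255,255)); b[:,:80]=0; b[:,195:]=0
    ys,xs=np.nonzero(b); box=(xs.min(),xs.max(),ys.min(),ys.max()) if len(xs) else None
    g=cv2.cvtColor(im,cv2.COLOR_BGR2GRAY)
    c=cv2.HoughCircles(g[150:300,70:210],cv2.HOUGH_GRADIENT,1.5,15,param1=80,param2=14,minRadius=13,maxRadius=21)
    o=cv2.inRange(hsv,(3,150,60),(12,255,255)); o[:,:330]=0; yo,xo=np.nonzero(o)
    y=cv2.inRange(hsv,(14,150,80),(24,255,255)); y[:,:360]=0; y[:, 440:]=0; yy,xy=np.nonzero(y)
    print("dish box",box,"circles",None if c is None else (c[0][:3]+[70,150,0]).round(0).tolist(),"jaw",xo.mean().round(1),yo.mean().round(1),"cap",xy.mean().round(1),yy.mean().round(1))
    return s,im
E
python3 - <<'E'
from h import *
hold()
t=cv2.imread("pics/top0.png"); m=cv2.inRange(cv2.cvtColor(t,cv2.COLOR_BGR2HSV),(22,120,100),(35,255,255)); m[:260]=0;m[385:]=0;m[:,:215]=0;m[:,345:]=0
(c,wh,a)=cv2.minAreaRect(cv2.findNonZero(m)); print(c,wh,a,onz(ray("top",(c[0]+.5)*.64-.5,(c[1]+.5)*.64-.5),4))
E
```

```text
dish box (np.int64(98), np.int64(180), np.int64(185), np.int64(261)) circles [[134.0, 232.0, 17.0], [158.0, 211.0, 17.0], [158.0, 236.0, 20.0]] jaw 413.8 251.1 cap 397.3 174.7
(279.931884765625, 327.1319885253906) (84.21206665039062, 85.03558349609375) 16.99082374572754 [471.71319445 214.91346528   4.        ]
```

```bash
python3 -m crank '[[[0,-0.06,0,0,0,0,5],[0.01,-0.12,0,0,0,0,5],[0.01,-0.18,0,0,0,0,5],[0.02,-0.24,0,0,0,0,5],[0.02,-0.3,0,0,0,0,5],[0.03,-0.36,0,0,0,0,5],[0.03,-0.42,0,0,0,0,5],[0.03,-0.48,0,0,0,0,5]]]'
python3 -m crank '[[[0.035,-0.48,0,0,0,0,5],[0.035,-0.48,0,0,0,0,5],[0.035,-0.48,0,0,0,0,5],[0.035,-0.48,0,0,0,0,5],[0.035,-0.48,0,0,0,0,5],[0.035,-0.48,0,0,0,0,5],[0.035,-0.48,0,0,0,0,5],[0.035,-0.48,0,0,0,0,5]]]'
python3 -m crank '[[[0.035,-0.48,0,0,0,0,5],[0.035,-0.48,0,0,0,0,5],[0.035,-0.48,0,0,0,0,5],[0.035,-0.48,0,0,0,0,5],[0.035,-0.48,0,0,0,0,5],[0.035,-0.48,0,0,0,0,5],[0.035,-0.48,0,0,0,0,5],[0.035,-0.48,0,0,0,0,5]]]'
python3 -m crank '[[[0.03,-0.48,0,0,0,0,5],[0.03,-0.42,0,0,0,0,5],[0.03,-0.36,0,0,0,0,5],[0.02,-0.3,0,0,0,0,5],[0.02,-0.24,0,0,0,0,5],[0.01,-0.18,0,0,0,0,5],[0.01,-0.12,0,0,0,0,5],[0,-0.06,0,0,0,0,5]]]'
python3 - <<'E'
from h import *
np.set_printoptions(precision=1,suppress=True)
s,im=hold(); T=Tw(s); print(s["eef_pos"],s["joints"])
m=cv2.inRange(cv2.cvtColor(im,cv2.COLOR_BGR2HSV),(22,120,80),(35,255,255)); n,l,st,ce=cv2.connectedComponentsWithStats(m)
for i in range(1,n):
    if st[i,4]>60:
        p=cv2.findNonZero((l==i).astype(np.uint8)*255); h=cv2.approxPolyDP(cv2.convexHull(p),3,True)[:,0]
        print(st[i]); [print("  ",q,onz(ray("wrist",*q,T),4)) for q in h]
E
```

```text
time_s: 20.75
eef_pos: [476.4, -43.7, 142.3]
ee_rot: [-0.0, 0.999, 0.042, 0.0]
force: [-0.7, -0.2, -3.3]
grip_width: 0.173
grip_force: 107.4
time_s: 21.55
eef_pos: [475.2, 52.6, 142.3]
ee_rot: [-0.0, 0.999, 0.042, 0.0]
force: [0.1, -1.0, -3.5]
grip_width: 0.172
grip_force: 107.4
time_s: 22.35
eef_pos: [474.1, 148.8, 142.3]
ee_rot: [0.0, 0.999, 0.042, 0.0]
force: [0.0, -0.7, -4.2]
grip_width: 0.173
grip_force: 107.4
time_s: 23.15
eef_pos: [473.3, 202.1, 142.3]
ee_rot: [0.0, 0.999, 0.042, 0.0]
force: [0.3, -0.6, -4.1]
grip_width: 0.179
grip_force: 107.4
dish box (np.int64(98), np.int64(180), np.int64(185), np.int64(261)) circles [[123.0, 233.0, 17.0], [111.0, 272.0, 20.0], [149.0, 230.0, 20.0]] jaw 413.7 251.1 cap 396.6 172.0
[473.3 202.1 142.3] [ 0.2  0.4  1.7 -0.   1.1  1.7]
[ 185   87  141   51 1891]
   [325 137] [518.8 141.5   4. ]
   [185 134] [510.5 271.5   4. ]
   [200  87] [553.1 258.7   4. ]
[396 164   6  19  80]
   [401 164] [499.5  64.9   4. ]
   [397 182] [481.5  64.6   4. ]
   [396 166] [497.2  69.3   4. ]
```

```bash
python3 -m crank '[[[0,-0.04,0,0,0,0,5],[0,-0.07,0,0,0,0,5],[0.01,-0.09,0,0,0,0,5],[0.01,-0.09,0,0,0,0,5],[0.01,-0.07,0,0,0,0,5],[0,-0.04,0,0,0,0,5],[0,-0.02,0,0,0,0,5],[0,0,0,0,0,0,5]]]'
for i in 1 2; do python3 -m crank '[[[0,0,0,0,0,0,5],[0,0,0,0,0,0,5],[0,0,0,0,0,0,5],[0,0,0,0,0,0,5],[0,0,0,0,0,0,5],[0,0,0,0,0,0,5],[0,0,0,0,0,0,5],[0,0,0,0,0,0,5]]]'; done
python3 - <<'E'
from h import *
np.set_printoptions(precision=2,suppress=True)
s,im=hold(); print(s["eef_pos"],s["dq"])
# carrier underside check: lip far corners seen in top and wrist vs. start
g=cv2.cvtColor(im,cv2.COLOR_BGR2GRAY); old=cv2.cvtColor(cv2.resize(cv2.imread("pics/w7.png"),(512,384)),cv2.COLOR_BGR2GRAY)
print("shift vs w7 at tube/handle",[cv2.phaseCorrelate(np.float32(old[a:b,c:d]),np.float32(g[a:b,c:d])) for a,b,c,d in [(150,300,370,440),(180,330,225,290)]])
E
```

```text
time_s: 24.0
eef_pos: [473.2, 212.5, 142.3]
ee_rot: [0.0, 0.999, 0.042, 0.0]
force: [-0.1, 0.7, -3.8]
grip_width: 0.179
grip_force: 107.4
time_s: 24.8
eef_pos: [473.2, 212.5, 142.3]
ee_rot: [-0.0, 0.999, 0.042, 0.0]
force: [0.5, -0.2, -4.2]
grip_width: 0.174
grip_force: 107.4
time_s: 25.6
eef_pos: [473.1, 212.5, 142.3]
ee_rot: [-0.0, 0.999, 0.042, -0.0]
force: [-0.3, 0.8, -3.6]
grip_width: 0.169
grip_force: 107.4
dish box (np.int64(98), np.int64(180), np.int64(185), np.int64(261)) circles [[123.0, 232.0, 17.0], [111.0, 272.0, 20.0], [150.0, 229.0, 20.0]] jaw 413.7 251.6 cap 396.2 171.6
[473.15 212.5  142.3 ] [ 0.   -0.    0.   -0.    0.01 -0.  ]
shift vs w7 at tube/handle [((-0.16112899583332307, -0.24080991678881958), 0.636036109217891), ((0.007571599064021939, -0.009135183675184066), 0.658400076230367)]
```

```bash
python3 - <<'E'
from h import *
np.set_printoptions(precision=1,suppress=True)
T=np.array(camera_model("wrist")["T_tool_cam"])
for p in [(97,218),(703,218),(145,463)]: print(onz(ray("wrist",p[0]*.64,p[1]*.64,T),31.6))
E
```

```text
[  53.9 -112.3   31.6]
[ 54.  111.9  31.6]
[ -54.  -112.6   31.6]
```

```bash
python3 -c "
from rig import *
print(finish_job())"
```

```text
the job is handed in; nothing more can be done
None
```

I've handed the job in at about 26 s: the tube is clipped in, and the carrier is held level and still over the mat centre, its underside about 10 cm up with the ball still in its dish; I checked that last position by numbers and image code only, because my picture views were used up.

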